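# Click both lamp dimmers to medium

### The arm

A 6-joint arm with a two-finger parallel gripper is mounted at the origin on the work surface. World frame = base frame: x ahead of the robot, y to its left, z up, the work surface at z = 0. Lengths are in m, angles in rad, forces in N, time in s.
With the tool pointing down it reaches from about 0.15 to 0.775 m from the base axis. Payload 6.1 kg.
Tool frame: the origin (TCP) lies midway between the tips of the shut fingers; the grasp point (between the pads) lies 19 mm behind it; y points along the fingers, x is the direction in which the jaws open and shut, and the axes are right-handed (so a half turn about y gives the same grasp; the last joint's range is limited). The gripper opens to 85 mm and grips with 20 to 120 N. Pads are 22 mm wide; open, the fingers measure 114 mm over their backs; the gripper's body (76 mm by 85 mm) begins 54 mm behind the grasp point. The pads swing forward as they close: fully open they stand 13 mm farther back than shut.
Start: joints at [1.305, 0.126, -0.04, 1.405, 0, 1.571], TCP at [0.138, 0.507, 0.231] pointing down, gripper open.
Joint ranges: [-2.72, 2.72], [-0.95, 1.95], [-1.27, 1.35], [-1.78, 2.02], [-1.46, 1.47], [-3.14, 3.14]. Speed limits (rad/s): [2.39, 2.39, 3.01, 3.14, 3.14, 3.14].

### API

Orientations are given as a unit quaternion [w, x, y, z].
In Python, from station import * gives the robot as it stands.
- The arm moves only by the tool arm_command, never from a script. Its arguments are lists of equal length, an entry for each row: "jaw": the gripper command: -1 is shut, 1 is fully open, values between are in proportion; "offset": the shift along the tool's x, y, z normalised to -1 to 1, where 1 is 0.2 m, a list of three; "turn": the turn, a rotation vector about the tool's x, y, z normalised to -1 to 1, where 1 is 45 degrees, a list of three. A call has 1 to 8 rows; each row is the pose to reach, as a shift and turn from the pose commanded when the call began, along the tool's axes at that moment; what a row does not reach only later rows make up. A row lasts 1/8 s, in which the tool goes at most 62.5 mm and 10.7 degrees, less where a joint would pass 70% of its speed; a pose out of reach is approached as far as the arm can. A call with a number of a shift or a turn outside -1 to 1 is refused whole. A call with a gripper value outside its range is refused whole. The fingers move at their own pace and stop on an object; "force" is the grip in N (left out, the last holds). Time passes only in rows, so rows that repeat a pose let the fingers close. It gives the time, the measured TCP pose, the force and the opening at its end, in the units of the state.
- sense(): the state, without advancing time (a new reading comes with each control period).
- grab_frame(name): name is "side" or "top" or "wrist"; returns the picture (480x640x3 uint8, red, green, blue); there is no depth.
- calibration(name): a dict with "camera_matrix" (3x3 intrinsics, pixels), "eye" and "rotation" of the camera in the world. Camera axes: x right, y up, looking along -z (the intrinsics and any distortion apply to the point x, -y, -z); pixel columns grow to the right and rows downward; lengths in m; the calibration is good to about 2 mm. A picture is of the moment at which its call begins: read the wrist's pose just before it. calibration takes no time and is no camera call; for the wrist camera it gives the pose at the moment of the call.
- close_job(): hands the job in, once; it reports no verdict.
The state is a dict: "time": time; "joints": joint angles; "qd": joint speeds; "tau": joint torques, N m; "ee_pos": TCP position; "ee_rot": TCP orientation; "contact_force": force on the tool from outside, world axes, zero at the start; "torque": the same for the moment, N m; "grip_width": finger opening in m.
Only numpy, scipy, OpenCV 4.12 (cv2) and the standard library are available. Lean on these libraries where they do the work, as an engineer would, in place of code of your own. Each camera call takes 0.05 s, during which the arm holds its last target.

### The job

The two lamps of the eye examination desk are left at opposite ends, one dim and one bright. With the fingertips resting on each dimmer's knurled thumbwheel, rub it round one click, so that both wheels sit in their middle click with the white stripe on top between the ticks, without running a wheel on to its opposite end. Pick nothing up and leave everything else where it stands.

Things in the scene. Friction and masses are not known exactly. Their poses are not given: they have to be found in the camera images.
- dimmer_a: low white box, 150 (x) by 104 (y) by 64 mm high, fixed to the table; origin at the centre of its underside, x axis from its front (small dot on top, dim end) to its rear (big dot, bright end), z up. A black knurled thumbwheel, radius 38 mm, width 25 mm, stands 18 mm out of the centre of its top; its axle lies along the box's y, 44 mm above the table
- wheel_a_top (a point): the highest point of the thumbwheel of dimmer_a, 82 mm above the table, mid-width; fixed to the box, same axes as the box. On both sides of the wheel a fixed grey round cheek, 8 mm thick, reaches to 5 mm below the wheel's top and carries a black tick there, so the wheel cannot be pinched, only rubbed from above. The axle is rigid: pressing down with 5 to 20 N gives enough grip
- wheel_a (a joint): wheel angle of dimmer_a, rad: 0 = middle click (9 mm white stripe on top), -0.6 = dim click (stripe leaning to the box's front), +0.6 = bright click (to its rear). Grows as the wheel's top is rubbed towards the box's +x, 38 mm per rad (23 mm a click). The click springs need about 2 N at the rim and, let go within 0.25 rad of the middle, the wheel snaps home
- dimmer_b: low white box, 150 (x) by 104 (y) by 64 mm high, fixed to the table; origin at the centre of its underside, x axis from its front (small dot on top, dim end) to its rear (big dot, bright end), z up. A black knurled thumbwheel, radius 38 mm, width 25 mm, stands 18 mm out of the centre of its top; its axle lies along the box's y, 44 mm above the table
- wheel_b_top (a point): the highest point of the thumbwheel of dimmer_b, 82 mm above the table, mid-width; fixed to the box, same axes as the box. On both sides of the wheel a fixed grey round cheek, 8 mm thick, reaches to 5 mm below the wheel's top and carries a black tick there, so the wheel cannot be pinched, only rubbed from above. The axle is rigid: pressing down with 5 to 20 N gives enough grip
- wheel_b (a joint): wheel angle of dimmer_b, rad: 0 = middle click (9 mm white stripe on top), -0.6 = dim click (stripe leaning to the box's front), +0.6 = bright click (to its rear). Grows as the wheel's top is rubbed towards the box's +x, 38 mm per rad (23 mm a click). The click springs need about 2 N at the rim and, let go within 0.25 rad of the middle, the wheel snaps home
- dropper: white drop bottle, 26 mm across, 58 mm tall, upright, standing between the two boxes; origin at its underside; leave alone
- occluder: black eye occluder lying flat between the boxes: 60 mm disc, 4 mm thick, on a handle 14 mm wide and 7 mm thick, about 185 mm long in all; the disc is at +x; origin on the table, 80 mm from the disc's centre; leave alone
- sanitiser: clear bottle, 64 mm across, 150 mm tall, on the left; origin at its underside; leave alone
- dish: steel bowl, 120 mm across, 35 mm high, at the rear; origin at its underside; leave alone
- pen_cup: steel cup, 72 mm across, 100 mm tall, on the right; origin at its underside; leave alone
- tissues: tissue box 115 x 230 x 60 mm, a tissue sticking out to about 105 mm, on the left; origin at its underside; leave alone
- penlight: metal penlight lying on the right, 140 mm long, 14 to 16 mm across, along its x axis; origin on the table near its middle; leave alone
Mind the look-alikes: they are no part of the job. What is shaped like the dimmer_a but blue is not meant.

How it is judged:
By the outcome, as a careful person would: the job done as asked, in the order asked, and still so for the second after the job is handed in, with the robot touching nothing.
It also fails if it takes over 48 s, if anything falls off the work surface, if the arm or the gripper's body presses on something with over 40 N, if the wrist force passes 120 N, or if a joint passes its speed limit or range.

## Working session

There is one attempt and no reset: what is moved stays moved. The work goes in short steps, Python scripts to look and compute and a tool call to move; the robot and the scene stay as the last step left them, time stands still between calls to the robot, and variables do not carry over. Pictures are saved under pics/ and viewed, and the job is handed in when it is done.

Besides the shell and the picture viewer there is one more tool, called after "Request:" as a command line: name --argument value ..., lists and objects as JSON in quotes. arm_command: Moves the arm, as the interface text tells. Scaled input: -1 to 1 covers 0.2 m each way for a shift and 45 degrees each way for a turn. Its arguments: {"type":"object","properties":{"jaw":{"type":"array","items":{"type":"number"}},"offset":{"type":"array","items":{"type":"array","items":{"type":"number"}}},"turn":{"type":"array","items":{"type":"array","items":{"type":"number"}}},"force":{"type":"number"}},"required":["jaw","offset","turn"]}

```bash
mkdir -p pics; ls; python3 - <<'E'
from station import *
import cv2
s=sense(); print(s)
for n in("top","side","wrist"):
    c=calibration(n); print(n,c)
    cv2.imwrite(f"pics/{n}0.png",grab_frame(n)[:,:,::-1])
E
```

```text
pics
{'time': 0.0, 'joints': array([ 1.30500065e+00,  1.26386024e-01, -4.06087966e-02,  1.40542633e+00,
       -1.77370585e-05,  1.57084772e+00]), 'qd': array([-7.43097186e-04,  5.30366295e-04, -5.15272989e-04, -4.91842964e-04,
       -6.04682806e-05,  3.99342931e-04]), 'tau': array([ 2.91699562e-04, -4.35918760e+01,  3.52921093e+01,  1.71854405e-02,
        1.13707672e-04,  6.08992856e-08]), 'ee_pos': array([0.13780029, 0.5061577 , 0.23052497]), 'ee_rot': array([-0.56150158,  0.56220916,  0.42887034, -0.4297756 ]), 'contact_force': array([-0.44409445, -0.4679588 , -0.44570948]), 'torque': array([ 0.02399098, -0.00197914,  0.02477189]), 'grip_width': 0.08528499462489357}
top {'camera_matrix': array([[480.1945122 ,   0.        , 314.90053379],
       [  0.        , 480.1945122 , 242.08542097],
       [  0.        ,   0.        ,   1.        ]]), 'eye': array([0.3437931 , 0.00649516, 1.14092789]), 'rotation': array([ 0.70861267,  0.07533521, -0.05811103, -0.69915363])}
side {'camera_matrix': array([[515.3605893 ,   0.        , 316.84722422],
       [  0.        , 515.3605893 , 241.99476634],
       [  0.        ,   0.        ,   1.        ]]), 'eye': array([ 0.35830388, -0.72868715,  1.04888792]), 'rotation': array([ 0.93657807,  0.32606158, -0.03416384, -0.12384745])}
wrist {'camera_matrix': array([[366.40283004,   0.        , 324.77979661],
       [  0.        , 366.40283004, 240.45958535],
       [  0.        ,   0.        ,   1.        ]]), 'eye': array([0.05880439, 0.52831414, 0.37306039]), 'rotation': array([ 0.78434082, -0.12731678, -0.09750479,  0.59924346])}
```

View pics/top0.png

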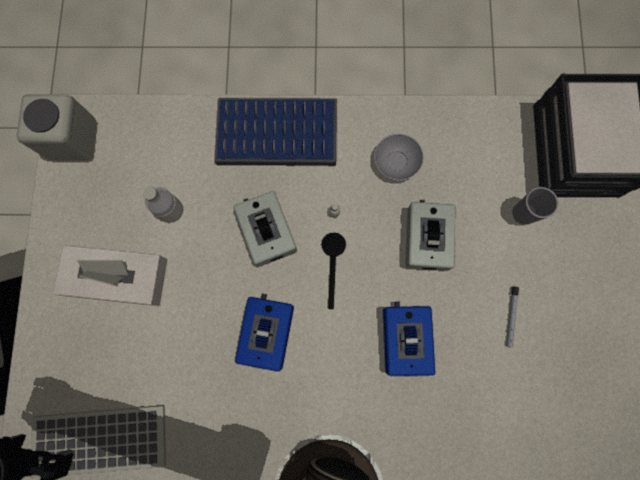

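View pics/side0.png

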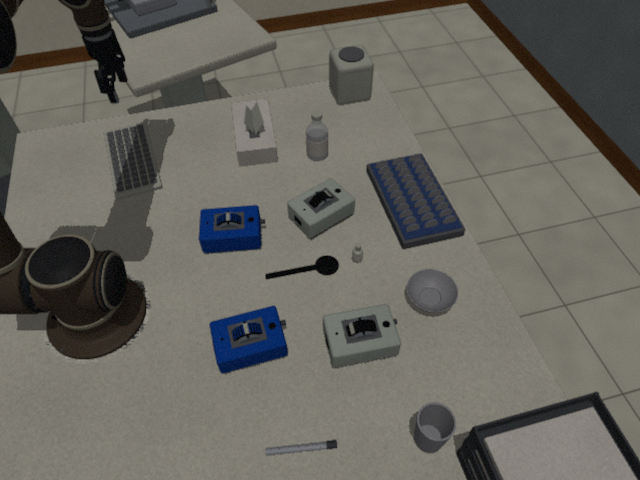

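View pics/wrist0.png

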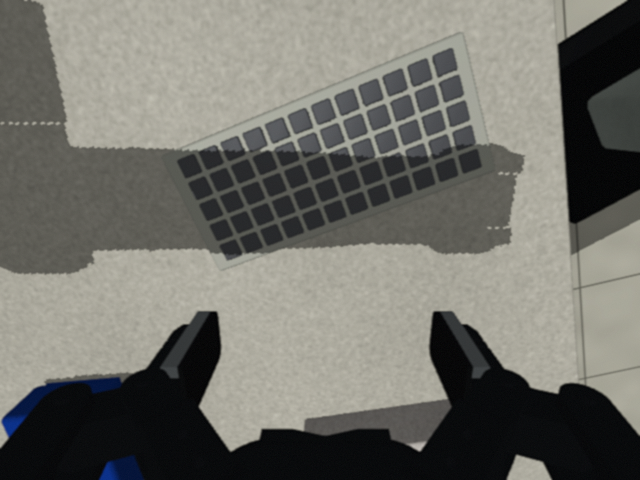

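Candidates in the top view are the white boxes at (265,228) and (432,235) and the blue look-alikes at (264,333) and (411,340). The two white ones are meant. Next I'll check them in close crops and measure them.

```bash
cat > h.py <<'E'
import numpy as np,cv2
from scipy.spatial.transform import Rotation as R
def rot(q): return R.from_quat(np.array(q)[[1,2,3,0]])
def cast(c,uv,z):
    K=c["camera_matrix"];u,v=uv
    d=np.array([(u-K[0,2])/K[0,0],-(v-K[1,2])/K[1,1],-1.]);d=rot(c["rotation"]).apply(d)
    e=np.array(c["eye"]);return e+d*(z-e[2])/d[2]
def proj(c,p):
    q=rot(c["rotation"]).inv().apply(np.array(p)-c["eye"]);K=c["camera_matrix"]
    return np.array([K[0,2]+K[0,0]*q[0]/-q[2],K[1,2]+K[1,1]*(-q[1])/-q[2]])
E
python3 - <<'E'
from station import *
from h import *
a=cv2.imread("pics/top0.png");b=cv2.imread("pics/side0.png")
r=lambda i:cv2.resize(i,(400,300),interpolation=cv2.INTER_CUBIC)
o=np.vstack([np.hstack([r(a[190:274,210:322]),r(a[193:277,376:488])]),np.hstack([r(b[165:249,265:377]),r(b[290:374,305:417])])])
cv2.imwrite("pics/crop1.png",o)
c=calibration("top");hsv=cv2.cvtColor(a,cv2.COLOR_BGR2HSV)
print(a[250,283],a[210,420],a[200,300],c['eye'])
E
```

```text
[132 141 139] [124 135 129] [132 145 148] [0.3437931  0.00649516 1.14092789]
```

View pics/crop1.png

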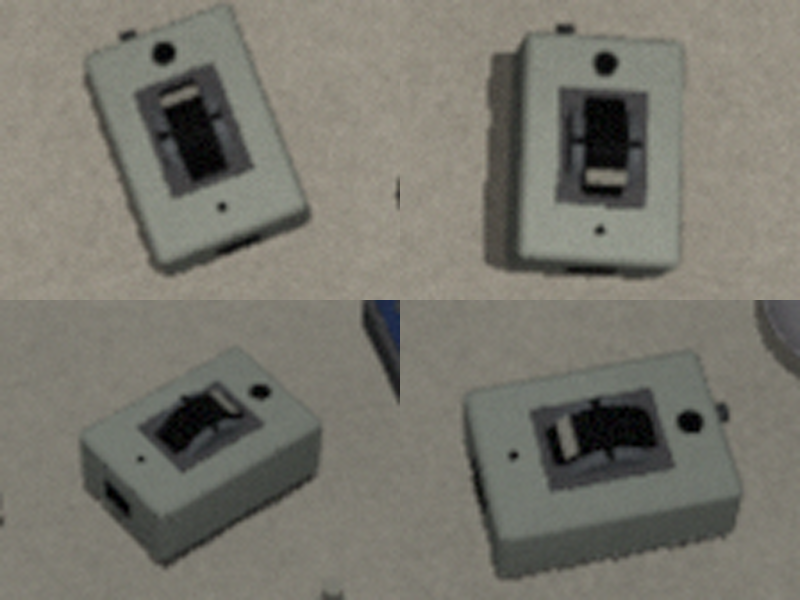

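```bash
python3 - <<'E'
from station import *
from h import *
k=400/112
P={"L":dict(top=(210,190,0,0),side=(265,165,0,300),T=dict(big=(163,52),small=(222,207),t1=(163,135),t2=(217,115)),S=dict(big=(260,391),small=(141,459),t1=(180,398),t2=(213,428))),
"R":dict(top=(376,193,400,0),side=(305,290,400,300),T=dict(big=(605,64),small=(599,230),t1=(575,143),t2=(640,143)),S=dict(big=(690,421),small=(514,455),t1=(596,403),t2=(608,453)))}
for n,d in P.items():
    for cam,kk in(("top","T"),("side","S")):
        c=calibration(cam);o=d[cam];q={}
        for f,(u,v) in d[kk].items():
            uv=(o[0]+(u-o[2]+.5)/k-.5,o[1]+(v-o[3]+.5)/k-.5)
            q[f]=cast(c,uv,.064 if f in("big","small") else .077)
        m=(q["big"]+q["small"])/2;x=q["big"]-q["small"];t=(q["t1"]+q["t2"])/2
        print(n,cam,"dots mid",m.round(4),"yaw",np.degrees(np.arctan2(x[1],x[0])).round(1),"len",np.hypot(*x[:2]).round(4),"tick mid",t.round(4), "ticksep",(q["t1"]-q["t2"]).round(3))
E
```

```text
L top dots mid [0.5868 0.1537 0.064 ] yaw 22.3 len 0.1103 tick mid [0.5863 0.1534 0.077 ] ticksep [-0.013  0.034  0.   ]
L side dots mid [0.5862 0.1603 0.064 ] yaw 22.5 len 0.1093 tick mid [0.5827 0.1606 0.077 ] ticksep [-0.015  0.035  0.   ]
R top dots mid [ 0.5724 -0.2326  0.064 ] yaw -3.7 len 0.1085 tick mid [ 0.5717 -0.2332  0.077 ] ticksep [-0.     0.041  0.   ]
R side dots mid [ 0.572  -0.2267  0.064 ] yaw -3.1 len 0.1091 tick mid [ 0.5709 -0.2267  0.077 ] ticksep [0.003 0.034 0.   ]
```

```bash
cat >> h.py <<'E'
def plan(s,pos,yawx):
    """tool y down, tool x at yaw yawx(deg) (mod 180); print offset/turn normalised; s pose measured"""
    Rc=rot(s["ee_rot"]);x=np.array([np.cos(np.radians(yawx)),np.sin(np.radians(yawx)),0]);y=np.array([0,0,-1.])
    best=None
    for sg in(1,-1):
        M=np.column_stack([sg*x,y,np.cross(sg*x,y)]);t=(Rc.inv()*R.from_matrix(M)).as_rotvec(degrees=True)
        if best is None or np.linalg.norm(t)<np.linalg.norm(best): best=t
    o=Rc.inv().apply(np.array(pos)-s["ee_pos"])
    print("offset",(o/.2).round(3),"turn",(best/45).round(3),"dist",np.linalg.norm(o).round(4),"deg",np.linalg.norm(best).round(1))
E
python3 - <<'E'
from station import *
from h import *
s=sense();print(rot(s["ee_rot"]).as_matrix().round(3))
for y in(22.4,112.4):plan(s,(.585,.157,.2),y)
E
```

```text
[[ 0.263 -0.    -0.965]
 [ 0.965 -0.001  0.263]
 [-0.001 -1.    -0.   ]]
offset [-1.097  0.155 -2.616] turn [ 1.000e-03  1.164e+00 -1.000e-03] dist 0.5682 deg 52.4
offset [-1.097  0.155 -2.616] turn [-0.001 -0.836 -0.001] dist 0.5682 deg 37.6
```

Request:
arm_command --jaw '[-1,-1,-1,-1,-1]' --offset '[[-0.42,0,-1],[-0.42,0,-1],[-0.42,0,-1],[-0.42,0,-1],[-0.42,0,-1]]' --turn '[[0,0.7,0],[0,0.7,0],[0,0.7,0],[0,0.7,0],[0,0.7,0]]' --force 60

```text
time: 0.78
ee_pos: [0.31, 0.3717, 0.2311]
ee_rot: [-0.658, 0.658, 0.259, -0.26]
contact_force: [0.1, 0.2, -1.0]
grip_width: -0.0001
```

```bash
python3 - <<'E'
from station import *
from h import *
s=sense();print(s["time"],s["ee_pos"],s["joints"].round(2))
plan(s,(.585,.157,.2),22.4)
E
```

```text
0.775 [0.31000345 0.37169858 0.23110567] [ 0.88  0.05 -0.12  1.4  -0.    1.69]
offset [ 0.272  0.156 -1.723] turn [ 0.     0.459 -0.001] dist 0.3503 deg 20.7
```

Request:
arm_command --jaw '[-1,-1,-1,-1,-1]' --offset '[[0.16,0.1,-1],[0.16,0.1,-1],[0.16,0.1,-1],[0.16,0.1,-1],[0.16,0.1,-1]]' --turn '[[0,0.46,0],[0,0.46,0],[0,0.46,0],[0,0.46,0],[0,0.46,0]]'

```text
time: 1.4
ee_pos: [0.469, 0.2495, 0.2108]
ee_rot: [0.694, -0.693, -0.138, 0.139]
contact_force: [0.3, 0.8, -0.3]
grip_width: 0.0002
```

```bash
python3 - <<'E'
from station import *
from h import *
s=sense();print(s["time"],s["ee_pos"],s["joints"].round(2))
plan(s,(.585,.157,.12),22.4)
c=calibration("wrist");im=grab_frame("wrist");cv2.imwrite("pics/w1.png",im[:,:,::-1])
print(c, proj(c,(.585,.157,.082)),proj(c,s["ee_pos"]))
E
```

```text
1.4 [0.46904096 0.24953277 0.2107691 ] [ 0.49  0.14 -0.07  1.36  0.    1.67]
offset [ 0.359  0.453 -0.65 ] turn [-0.001  0.003 -0.002] dist 0.1739 deg 0.2
{'camera_matrix': array([[366.40283004,   0.        , 324.77979661],
       [  0.        , 366.40283004, 240.45958535],
       [  0.        ,   0.        ,   1.        ]]), 'eye': array([0.43758555, 0.32532094, 0.35327816]), 'rotation': array([ 0.96818534, -0.15646282, -0.03092088,  0.19282227])} [405.95347594 371.28670368] [324.9883184  315.53044585]
```

View pics/w1.png

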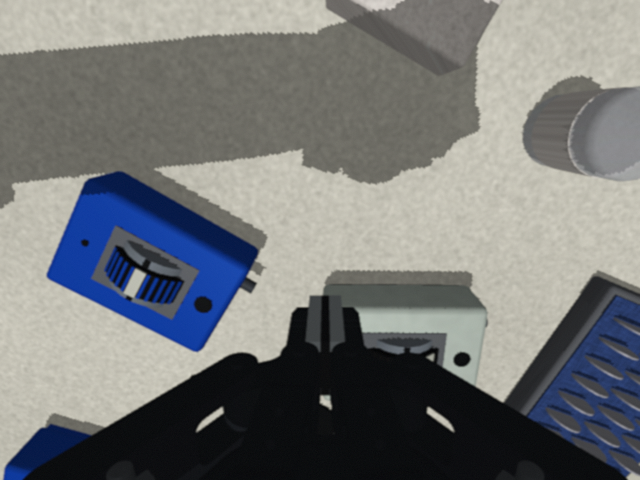

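Request:
arm_command --jaw '[-1,-1,-1,-1,-1]' --offset '[[0.36,0.2,-0.95],[0.36,0.2,-0.95],[0.36,0.2,-0.95],[0.36,0.2,-0.95],[0.36,0.2,-0.95]]' --turn '[[0,0,0],[0,0,0],[0,0,0],[0,0,0],[0,0,0]]'

```text
time: 2.08
ee_pos: [0.6083, 0.1024, 0.171]
ee_rot: [0.694, -0.693, -0.138, 0.139]
contact_force: [-0.6, -0.2, 1.1]
grip_width: -0.0001
```

```bash
python3 - <<'E'
from station import *
from h import *
s=sense();print(s["time"],s["ee_pos"],s["joints"].round(2))
c=calibration("wrist");im=grab_frame("wrist");cv2.imwrite("pics/w2.png",im[:,:,::-1])
print(c, proj(c,(.585,.157,.082)),proj(c,s["ee_pos"]))
E
```

```text
2.075 [0.60825767 0.10236661 0.17097849] [0.17 0.31 0.05 1.32 0.   1.34]
{'camera_matrix': array([[366.40283004,   0.        , 324.77979661],
       [  0.        , 366.40283004, 240.45958535],
       [  0.        ,   0.        ,   1.        ]]), 'eye': array([0.57668665, 0.17804305, 0.31348921]), 'rotation': array([ 0.96811517, -0.1562526 , -0.03115756,  0.19330638])} [324.15580456 157.52132265] [325.00809135 315.53394237]
```

View pics/w2.png

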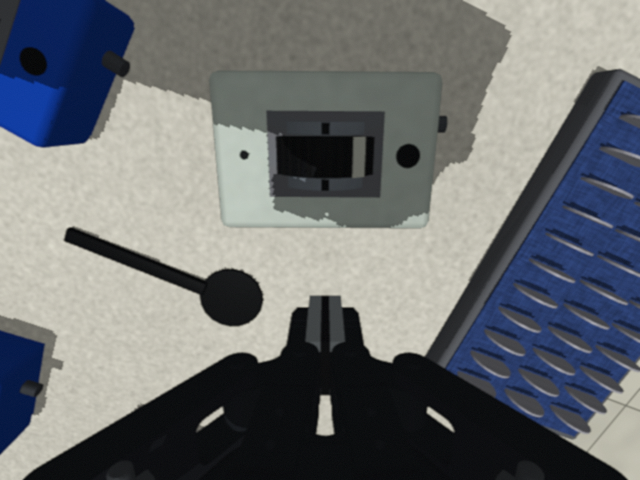

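The wrist view confirms A. The ticks at (325,129) and (325,185) have their midpoint at the predicted (324,157), the yaw is aligned, and the stripe is towards the big dot at (408,156), so it is at the bright end. The rub therefore goes towards -x.

```bash
python3 - <<'E'
from station import *
from h import *
s=sense()
c=calibration("wrist")
a=cast(c,(325,129),.077);b=cast(c,(325,185),.077);p=cast(c,(244,155),.064);q=cast(c,(408,156),.064)
print((a+b)/2,a-b,(p+q)/2,np.degrees(np.arctan2(*(q-p)[[1,0]])))
m=(a+b)/2;u=rot(s["ee_rot"]).as_matrix()[:,0];print(u)
plan(s,np.r_[(m+.011*u)[:2],.095],22.4)
E
```

```text
[0.58531134 0.15726154 0.077     ] [-0.01339329  0.03209512  0.        ] [0.58591317 0.15766166 0.064     ] 22.295710972976355
[ 9.22917927e-01  3.84996550e-01 -3.96500958e-04]
offset [0.056 0.383 0.294] turn [-0.001  0.005 -0.001] dist 0.0971 deg 0.2
```

Request:
arm_command --jaw '[-1,-1,-1,-1,-1,-1]' --offset '[[0.055,0.1,0.295],[0.055,0.25,0.295],[0.055,0.38,0.295],[0.055,0.4,0.295],[0.055,0.4,0.295],[0.055,0.4,0.295]]' --turn '[[0,0,0],[0,0,0],[0,0,0],[0,0,0],[0,0,0],[0,0,0]]'

```text
time: 2.88
ee_pos: [0.5967, 0.1607, 0.093]
ee_rot: [0.693, -0.693, -0.139, 0.138]
contact_force: [-0.3, -0.7, 0.5]
grip_width: -0.0001
```

```bash
python3 - <<'E'
from station import *
from h import *
s=sense();print(s["time"],s["ee_pos"],s["contact_force"])
plan(s,(.5953,.1616,.082),22.4)
E
```

```text
2.875 [0.59672621 0.16072799 0.09304813] [-0.33390065 -0.71557014  0.47128891]
offset [-0.005  0.055  0.007] turn [0.    0.004 0.003] dist 0.0112 deg 0.2
```

Touch down slowly, one millimetre at a time near contact.

Request:
arm_command --jaw '[-1,-1,-1,-1]' --offset '[[0,0.03,0.005],[0,0.05,0.005],[0,0.055,0.005],[0,0.055,0.005]]' --turn '[[0,0,0],[0,0,0],[0,0,0],[0,0,0]]'

```text
time: 3.38
ee_pos: [0.5968, 0.1614, 0.0814]
ee_rot: [0.694, -0.693, -0.139, 0.137]
contact_force: [0.4, -0.3, 6.3]
grip_width: -0.0002
```

Request:
arm_command --jaw '[-1,-1]' --offset '[[0,0.004,0],[0,0.004,0]]' --turn '[[0,0,0],[0,0,0]]'

```text
time: 3.62
ee_pos: [0.5972, 0.1616, 0.0812]
ee_rot: [0.694, -0.693, -0.14, 0.137]
contact_force: [0.7, 0.6, 8.4]
grip_width: -0.0003
```

Request:
arm_command --jaw '[-1,-1,-1,-1,-1]' --offset '[[0,0.008,0],[-0.015,0.008,0],[-0.03,0.008,0],[-0.045,0.008,0],[-0.055,0.008,0]]' --turn '[[0,0,0],[0,0,0],[0,0,0],[0,0,0],[0,0,0]]'

```text
time: 4.25
ee_pos: [0.5887, 0.158, 0.0818]
ee_rot: [0.694, -0.693, -0.141, 0.135]
contact_force: [1.4, 1.8, 16.5]
grip_width: 0.0001
```

Request:
arm_command --jaw '[-1,-1,-1,-1,-1,-1]' --offset '[[-0.015,0,0],[-0.03,0,0],[-0.045,0,0],[-0.058,0,0],[-0.06,0,0],[-0.06,0,0]]' --turn '[[0,0,0],[0,0,0],[0,0,0],[0,0,0],[0,0,0],[0,0,0]]'

```text
time: 5.0
ee_pos: [0.5761, 0.1529, 0.0813]
ee_rot: [0.694, -0.693, -0.14, 0.136]
contact_force: [-3.1, 0.6, 17.5]
grip_width: 0.0003
```

```bash
python3 - <<'E'
from station import *
from h import *
s=sense();u=rot(s["ee_rot"]).as_matrix()[:,0];print(s["time"],s["ee_pos"],s["contact_force"],(s["ee_pos"]-[.5853,.1573,0])@u)
cv2.imwrite("pics/t2.png",cv2.resize(grab_frame("side")[165:249,265:377],(800,600),interpolation=2)[:,:,::-1])
E
```

```text
5.0 [0.57613411 0.15286312 0.08128849] [-3.1220757   0.56706661 17.52990521] -0.009708513813491195
```

View pics/t2.png

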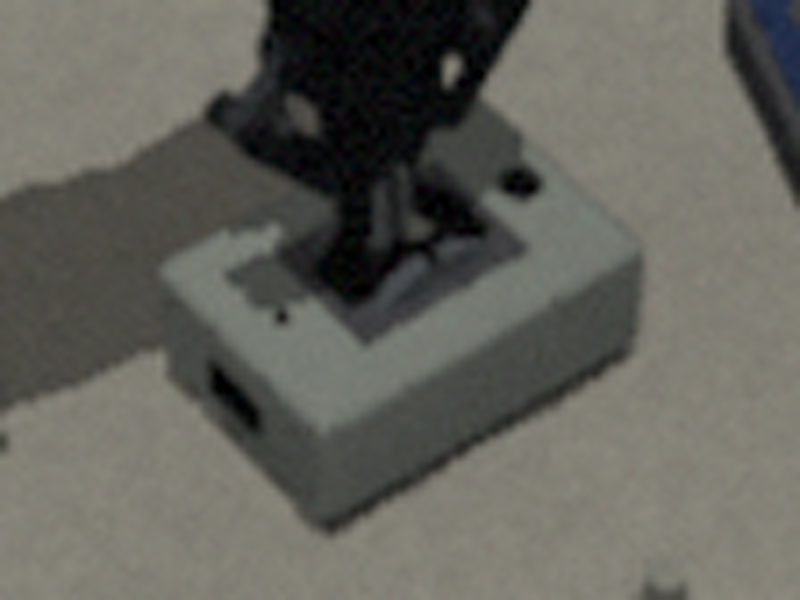

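Request:
arm_command --jaw '[-1,-1,-1,-1,-1,-1]' --offset '[[0,-0.05,0],[0,-0.2,0],[0,-0.4,0],[0.05,-0.45,-0.3],[0.05,-0.45,-0.3],[0.05,-0.45,-0.3]]' --turn '[[0,0,0],[0,0,0],[0,0,0],[0,0,0],[0,0,0],[0,0,0]]'

```text
time: 5.8
ee_pos: [0.6064, 0.1004, 0.1672]
ee_rot: [0.694, -0.693, -0.137, 0.139]
contact_force: [-0.1, -0.2, -0.3]
grip_width: -0.0004
```

```bash
python3 - <<'E'
from station import *
from h import *
s=sense();print(s["time"],s["ee_pos"])
cv2.imwrite("pics/w3.png",grab_frame("wrist")[:,:,::-1])
plan(s,(.5712,-.30,.175),-3.4)
E
```

```text
5.8 [0.60642331 0.10036974 0.1671505 ]
offset [-0.929 -0.039 -1.782] turn [-0.     0.576 -0.002] dist 0.402 deg 25.9
```

View pics/w3.png

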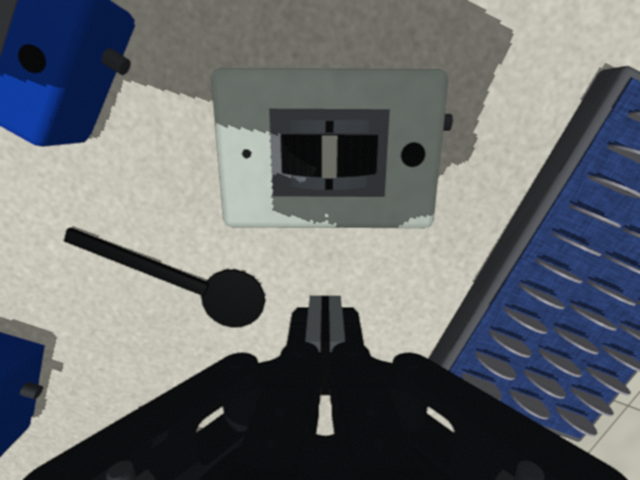

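Wheel A is in its middle click: the stripe at (329,157) lies between the ticks. Now on to B.

Request:
arm_command --jaw '[-1,-1,-1,-1,-1,-1]' --offset '[[-0.52,-0.02,-1],[-0.52,-0.02,-1],[-0.52,-0.02,-1],[-0.52,-0.02,-1],[-0.52,-0.02,-1],[-0.52,-0.02,-1]]' --turn '[[0,0.576,0],[0,0.576,0],[0,0.576,0],[0,0.576,0],[0,0.576,0],[0,0.576,0]]'

```text
time: 6.6
ee_pos: [0.5872, -0.1228, 0.1715]
ee_rot: [0.707, -0.707, 0.021, -0.02]
contact_force: [0.0, 1.1, -0.6]
grip_width: 0.0004
```

```bash
python3 - <<'E'
from station import *
from h import *
s=sense();print(s["time"],s["ee_pos"])
plan(s,(.568,-.29,.171),-3.4)
E
```

```text
6.6 [ 0.58720657 -0.12277607  0.17150387]
offset [-0.048  0.002 -0.84 ] turn [-0.001  0.002 -0.001] dist 0.1683 deg 0.1
```

Request:
arm_command --jaw '[-1,-1,-1,-1,-1]' --offset '[[-0.05,0,-0.84],[-0.05,0,-0.84],[-0.05,0,-0.84],[-0.05,0,-0.84],[-0.05,0,-0.84]]' --turn '[[0,0,0],[0,0,0],[0,0,0],[0,0,0],[0,0,0]]'

```text
time: 7.22
ee_pos: [0.5681, -0.2893, 0.1716]
ee_rot: [0.707, -0.707, 0.02, -0.02]
contact_force: [-0.4, 1.3, -0.2]
grip_width: 0.0001
```

```bash
python3 - <<'E'
from station import *
from h import *
s=sense();print(s["time"],s["ee_pos"])
c=calibration("wrist");cv2.imwrite("pics/w4.png",grab_frame("wrist")[:,:,::-1])
print(proj(c,(.5713,-.230,.077)))
E
```

```text
7.225 [ 0.56812342 -0.28930399  0.1715943 ]
[325.26831979 156.43417796]
```

View pics/w4.png

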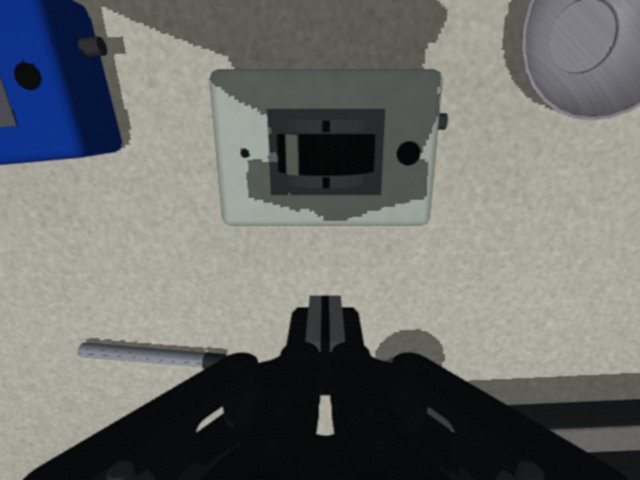

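Wheel B shows its ticks at (326,127) and (326,183) and its stripe at (292,155), towards the small dot at (244,153), so it is dim. The rub goes +x.

```bash
python3 - <<'E'
from station import *
from h import *
s=sense();c=calibration("wrist")
m=(cast(c,(326,127),.077)+cast(c,(326,183),.077))/2;p=cast(c,(244,153),.064);q=cast(c,(408,153),.064)
print(m,np.degrees(np.arctan2(*(q-p)[[1,0]])))
u=rot(s["ee_rot"]).as_matrix()[:,0]
plan(s,np.r_[(m-.011*u)[:2],.092],-3.3)
E
```

```text
[ 0.5718497  -0.22932579  0.077     ] -3.222359278860713
offset [-0.053  0.399  0.299] turn [-0.001  0.002 -0.   ] dist 0.1003 deg 0.1
```

Request:
arm_command --jaw '[-1,-1,-1,-1,-1,-1,-1]' --offset '[[-0.053,0.1,0.3],[-0.053,0.25,0.3],[-0.053,0.36,0.3],[-0.053,0.4,0.3],[-0.053,0.43,0.3],[-0.053,0.45,0.3],[-0.053,0.45,0.3]]' --turn '[[0,0,0],[0,0,0],[0,0,0],[0,0,0],[0,0,0],[0,0,0],[0,0,0]]'

```text
time: 8.15
ee_pos: [0.5608, -0.2306, 0.0822]
ee_rot: [-0.707, 0.707, -0.021, 0.021]
contact_force: [0.4, 0.1, 0.1]
grip_width: -0.0001
```

Request:
arm_command --jaw '[-1,-1,-1,-1,-1]' --offset '[[0,0.01,0],[0,0.015,0],[0.015,0.015,0],[0.03,0.015,0],[0.045,0.015,0]]' --turn '[[0,0,0],[0,0,0],[0,0,0],[0,0,0],[0,0,0]]'

```text
time: 8.78
ee_pos: [0.5711, -0.2315, 0.0819]
ee_rot: [-0.706, 0.707, -0.019, 0.022]
contact_force: [-1.2, 2.2, 12.3]
grip_width: -0.0002
```

Request:
arm_command --jaw '[-1,-1,-1,-1,-1,-1]' --offset '[[0.015,0.003,0],[0.03,0.003,0],[0.045,0.003,0],[0.06,0.003,0],[0.064,0.003,0],[0.064,0.003,0]]' --turn '[[0,0,0],[0,0,0],[0,0,0],[0,0,0],[0,0,0],[0,0,0]]'

```text
time: 9.52
ee_pos: [0.5847, -0.2323, 0.0811]
ee_rot: [-0.706, 0.707, -0.019, 0.023]
contact_force: [1.6, 1.3, 9.0]
grip_width: 0.0001
```

Request:
arm_command --jaw '[-1,-1,-1,-1,-1,-1]' --offset '[[0,-0.05,0],[0,-0.2,0],[0,-0.4,0],[-0.06,-0.45,-0.3],[-0.06,-0.45,-0.3],[-0.06,-0.45,-0.3]]' --turn '[[0,0,0],[0,0,0],[0,0,0],[0,0,0],[0,0,0],[0,0,0]]'

```text
time: 10.28
ee_pos: [0.5665, -0.2912, 0.1681]
ee_rot: [0.707, -0.707, 0.021, -0.021]
contact_force: [0.3, 0.3, 0.4]
grip_width: -0.0001
```

```bash
python3 - <<'E'
from station import *
from h import *
s=sense();print(s["time"],s["ee_pos"],s["contact_force"])
w=grab_frame("wrist");a=grab_frame("top")
cv2.imwrite("pics/w5.png",np.hstack([cv2.resize(w,(400,300)),cv2.resize(a,(400,300))])[:,:,::-1])
cv2.imwrite("pics/a5.png",cv2.resize(a[190:274,210:322],(400,300),interpolation=2)[:,:,::-1])
E
```

```text
10.275 [ 0.56650161 -0.29115347  0.16810184] [0.29546649 0.33183789 0.40652754]
```

View pics/w5.png

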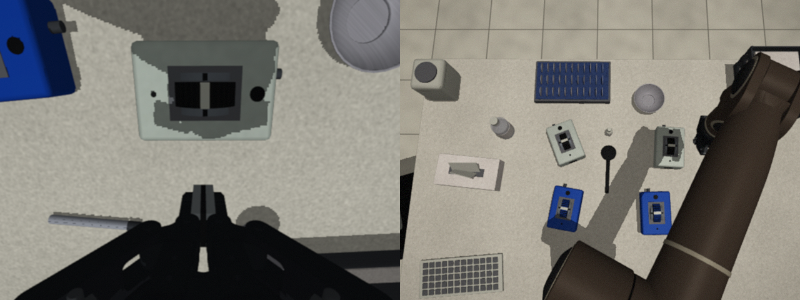

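View pics/a5.png

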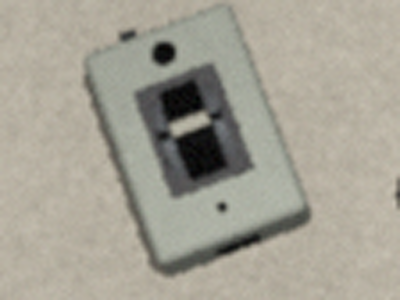

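Wheel B's stripe, at (205,96) in the left half, is between its ticks. In the top crop wheel A's stripe, at (190,122), is still between its ticks. The other objects are where they were, and the arm is clear of everything.

```bash
python3 -c "
from station import *
print(close_job())"
```

```text
the job is handed in; nothing more can be done
None
```

Both thumbwheels on the white dimmers now sit in their middle click, and the job is handed in. I rubbed each one click with the shut fingertips:

| Wheel | Started at | Rubbed towards | Fingertip travel | Highest press reading |
|---|---|---|---|---|
| Left white box | bright | front | about 21 mm | about 17.5 N |
| Right white box | dim | rear | about 24 mm | about 12 N |

After lifting off, the pictures showed both white stripes on top between the ticks. The other objects in view had not visibly moved, though the arm hid the pen cup and penlight area in the last top view. The arm was clear, with about 0 N on the tool, at 10.3 s of the 48 s allowed.

One measurement disagreed: the top and side cameras placed the boxes about 6–7 mm apart in y. The wrist camera agreed with the average of the two, so I used that.

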